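# Pump down the vacuum base of a scan target

### The job

The vacuum base of the scan target has to be pumped down before the next scan: press the round yellow plunger with the fingertips all the way down and let it come all the way up again, over and over, until the green indicator pin beside it has popped fully out and the white band at its foot shows. Touch neither the pin nor the red release button, do not shift, tip or lift the base, and leave the things standing around it where they are. Finish with the plunger up and the hand clear.

Things in the scene. Friction and masses are not known exactly. Their poses are not given: they have to be found in the camera images.
- base: Vacuum base, loose, about 1.6 kg: round black foot (170 mm across, 14 high), blue housing on it, flat top 55 mm above the desk, x -30 to 62, y -26 to 26 mm. Origin: centre of the underside, on the plunger's axis, z up. In its frame (mm): plunger at (0, 0), green pin (45, 0), red button (0, -58), black scan-target ball (40 across, white dots, top 100 above the desk) on a post at (-60, 0).
- plunger_top (a point): Centre of the plunger's flat yellow cap, on its top face; the cap is 44 mm across and 12 mm thick, on a steel stem 18 mm across. With the plunger up it is 100 mm above the desk; it moves straight down 10 mm.
- plunger (a joint): How far the plunger is pressed, m: 0 up, 0.010 at its bottom stop. A spring returns it: 7 N at the top, 12 N at the bottom. Pressing does not move the pin, the return stroke does: each full stroke (all the way down, then all the way up) raises it by about 6 mm, the first by 4 to 10 mm; strokes of less than about 7 mm may do nothing.
- pin (a joint): How far the green indicator pin stands out of the housing, in m: 0 flush with its top, 0.030 fully out (its stop). It starts between 0 and 0.013 and stays where the strokes have brought it; three to five full strokes bring it fully out, further ones do nothing more.
- pin_top (a point): Centre of the top of the green indicator pin, 10 mm across, 45 mm from the plunger's axis; about 55 mm above the desk when flush, 85 mm when fully out. The lowest 5 mm of the pin is a white band, seen only when the pin is fully out.
- release (a joint): How far the red button is pressed, in m: 0 up, 0.004 at its stop.
- release_top (a point): Centre of the top of the red vacuum-release button, 20 mm across, low on the foot (26 mm above the desk), 58 mm from the plunger's axis. It must not be pressed.
- bracket: Bystander: loose black L-shaped calibration bracket with white dots, foot 50 x 60 mm, upright plate 60 mm wide, 70 mm high. Origin: centre of its underside.
- flange: Bystander: loose square aluminium flange, 60 x 60 x 12 mm, with a 36 mm hole. Origin: centre of its underside.
- tin: Bystander: loose round tin of marker stickers, steel with a blue lid, 58 mm across, 28 mm high. Origin: centre of its underside.
- eraser: Bystander: loose whiteboard eraser, blue on grey felt, 80 x 38 x 28 mm. Origin: centre of its underside.
Things that resemble listed ones, but are neither listed nor needed, are in the scene too. Of the things like the base, leave any that is orange or turquoise; of the rest the smaller one is meant.

How it is judged (in metres and radians):
On the way, in this order (a step that is already met when the one before it is completed fails the run):
1. the plunger is pressed down (value of joint plunger above 0.007 m), for 0.02 s.
2. the plunger has come up again (value of joint plunger below 0.002 m), for 0.02 s.
3. the plunger is pressed down a second time (value of joint plunger above 0.007 m), for 0.02 s.
4. the pin is fully out (value of joint pin above 0.0285 m), for 0.1 s.
At the end, for the whole second after the job is handed in: The pin stands at least 28.5 mm out of the housing (30 mm is fully out), the plunger is up within 2 mm, the base is at rest, upright and within 20 mm of where it stood, and the four bystanders are within 20 mm of where they stood (value of joint pin above 0.0285 m and value of joint plunger below 0.002 m and distance of each of base, bracket, flange, tin, eraser from where it was at the start of the episode below 0.02 m and angle between base's own z axis and vertical below 0.05 rad and linear speed of base below 0.01 m/s and angle between bracket's own z axis and vertical below 0.1 rad); the robot touches nothing.
It fails at once if the robot touches the indicator pin (over 1 N) (contact force between pin and the fingers above 1 N or contact force between pin and the arm above 1 N).
It fails at once if the red release button is pressed (over 1.5 mm) (value of joint release above 0.0015 m).
It fails at once if the base is shifted by more than 20 mm, tipped, or lifted by more than 8 mm (distance of base from where it was at the start of the episode above 0.02 m or height (world z) of base above 0.008 m or angle between base's own z axis and vertical above 0.12 rad).
It fails at once if a bystander is lifted or pushed away by more than 20 mm (distance of any of bracket, flange, tin, eraser from where it was at the start of the episode above 0.02 m).
It also fails if it takes over 45 s, if anything falls off the work surface, if the arm or the gripper's body presses on something with over 40 N, if the wrist force passes 120 N, or if a joint passes its speed limit or range.

### The arm

A 7-joint arm with a two-finger parallel gripper is mounted at the origin on the work surface. World frame = base frame: x ahead of the robot, y to its left, z up, the work surface at z = 0. Lengths are in m, angles in degrees, forces in N, time in s.
With the tool pointing down it reaches from about 0.4 to 0.875 m from the base axis. Payload 6.5 kg.
Tool frame: the origin (TCP) lies midway between the tips of the shut fingers; the grasp point (between the pads) lies behind it (grip_point_offset is the x of the grasp point in the tool frame, in m); x points along the fingers, y is the direction in which the jaws open and shut, and the axes are right-handed (so a half turn about x gives the same grasp; the last joint's range is limited). The gripper opens to 85 mm and grips with 20 to 120 N. Pads are 22 mm wide; open, the fingers measure 114 mm over their backs; the gripper's body (76 mm by 85 mm) begins 54 mm behind the grasp point. The pads swing forward as they close: fully open they stand 13 mm farther back than shut.
Start: joints at [-70.485, 30.733, -0.252, 88.115, 0.149, 61.152, -4.079], TCP at [0.257, 0.597, 0.231] pointing down, gripper open.
Joint ranges: [-154.64, 154.64], [-21.42, 123.67], [-72.66, 72.17], [13.99, 137.28], [-74.86, 254.86], [10.95, 109.41], [-158.01, 158.01]. Speed limits (degrees/s): [136.94, 136.94, 180, 180, 180, 180, 180].

### API

Orientations are given as a 3x3 rotation matrix whose columns are the frame's x, y, z axes.
In Python, from rig import * gives the robot as it stands.
- The arm moves only by the tool apply_moves, never from a script. Its argument "steps" is a list of rows, each a list of 4 numbers: the shift along the tool's x, y, z in m, then the turn about the tool's x in degrees. A call has 1 to 5 rows; each row shifts and turns the commanded pose from where the row before left it, along the tool's axes as they then stand; what a row does not reach is not made up. A row lasts 1/8 s, in which the tool goes at most 62.5 mm and 10.7 degrees, less where a joint would pass 70% of its speed; a pose out of reach is approached as far as the arm can. A call is refused whole if a number of a shift passes 0.0625 or a number of a turn 10.7, either way. A call with a gripper value outside its range is refused whole. "grip" is the closure, from -1 (fully open) to 1 (shut), set as the call begins (left out, the last holds). The fingers move at their own pace and stop on an object; the grip force is fixed at half the most. Time passes only in rows, so rows that do not move let the fingers close. It gives the time, the measured TCP pose, the force and the opening at its end, in the units of the state.
- read_state(): the state, without advancing time (a new reading comes with each control period).
- capture(name): name is "scene" or "top" or "wrist"; returns the picture (384x512x3 uint8, blue, green, red); there is no depth.
- camera_model(name): a dict with "camera_matrix" (3x3 intrinsics, pixels), "T" (4x4, takes a point from camera to world coordinates). Camera axes: x right, y down, z forward; pixel columns grow to the right and rows downward; lengths in m; the calibration is good to about 2 mm. A picture is of the moment at which its call begins: read the wrist's pose just before it. camera_model takes no time and is no camera call; for the wrist camera it gives the pose at the moment of the call.
- finish_job(): hands the job in, once; it reports no verdict.
The state is a dict: "time_s": time; "qpos": joint angles; "qd": joint speeds; "tau": joint torques, N m; "eef_pos": TCP position; "orientation": TCP orientation; "force": force on the tool from outside, world axes, zero at the start; "wrist_torque": the same for the moment, N m; "grip_width": finger opening in m.
Only numpy, scipy, OpenCV 4.12 (cv2) and the standard library are available. Lean on these libraries where they do the work, as an engineer would, in place of code of your own. Each camera call takes 0.05 s, during which the arm holds its last target. There are 200 camera calls.

## Working session

There is one attempt and no reset: what is moved stays moved. The work goes in short steps, Python scripts to look and compute and a tool call to move; the robot and the scene stay as the last step left them, time stands still between calls to the robot, and variables do not carry over. Pictures are saved under pics/ and viewed, about 8 in all and at most 12, crops included, and the job is handed in when it is done.

Besides the shell and the picture viewer there is one more tool, called after "Call:" as name([rows], argument=value, ...), one row to a line, values as JSON. apply_moves: Moves the arm, as the interface text tells. Its arguments: {"type":"object","properties":{"steps":{"type":"array"},"grip":{"type":"number"}},"required":["steps"]}

```bash
mkdir -p pics; python3 - <<'E'
from rig import *
import cv2,numpy as np
s=read_state();print(s)
a=capture("top");b=capture("scene")
cv2.imwrite("pics/top0.png",a);cv2.imwrite("pics/scene0.png",b)
cv2.imwrite("pics/both.png",np.vstack([cv2.resize(a,(400,300)),cv2.resize(b,(400,300))]))
for n in("top","scene"):print(camera_model(n))
E
```

```text
{'time_s': 0.0, 'qpos': array([-70.48517679,  30.78081316,  -0.25510865,  88.16898711,
         0.14938436,  61.15039653,  -4.07896178]), 'qd': array([ 1.80635064e-02, -4.27824576e-03,  3.89870092e-02,  1.41215742e-01,
        3.50142678e-05,  2.99895685e-02,  9.70833005e-02]), 'tau': array([ 1.09291361e-04, -5.83407068e+01,  1.04831915e+00, -2.59107131e+01,
        1.22389258e-02,  9.39035614e-03, -6.43622542e-07]), 'eef_pos': array([0.25695282, 0.59638701, 0.23038708]), 'orientation': array([[-5.71148672e-04,  3.95581956e-01,  9.18430504e-01],
       [-1.64673591e-03,  9.18429036e-01, -3.95582348e-01],
       [-9.99998481e-01, -1.73834883e-03,  1.26859489e-04]]), 'force': array([ 0.0318508 , -0.33981965,  0.30946556]), 'wrist_torque': array([0.01921383, 0.05263594, 0.05235993]), 'grip_width': 0.08564917769962768}
{'camera_matrix': array([[484.72696675,   0.        , 261.16689823],
       [  0.        , 484.72696675, 193.08328456],
       [  0.        ,   0.        ,   1.        ]]), 'T': array([[-0.00202412, -0.99838105,  0.05684354,  0.42734123],
       [-0.99999412,  0.00186355, -0.00287758,  0.03951759],
       [ 0.00276699, -0.05684904, -0.99837895,  1.38273448],
       [ 0.        ,  0.        ,  0.        ,  1.        ]])}
{'camera_matrix': array([[376.40319162,   0.        , 257.68143736],
       [  0.        , 376.40319162, 192.64896218],
       [  0.        ,   0.        ,   1.        ]]), 'T': array([[ 0.54531361,  0.56303756, -0.62098452,  1.1626753 ],
       [ 0.8379475 , -0.38546435,  0.3863434 , -0.3480596 ],
       [-0.02184155, -0.73103074, -0.68199487,  0.78081143],
       [ 0.        ,  0.        ,  0.        ,  1.        ]])}
```

View pics/top0.png

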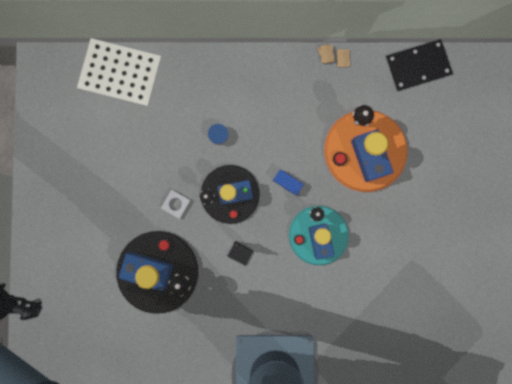

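View pics/scene0.png

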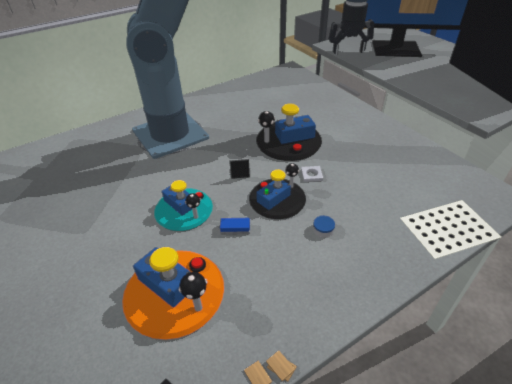

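Four things look like the base in the top view: orange (366,150), turquoise (320,235), large black (158,272) and small black (230,194). Orange and turquoise are ruled out, and the smaller of the two black ones is at (230,194). I'll measure it and check it in a crop.

```bash
cat > h.py <<'E'
import cv2,numpy as np
def ray(cm,uv):
    K,T=cm["camera_matrix"],cm["T"]
    d=T[:3,:3]@np.linalg.inv(K)@np.array([uv[0],uv[1],1.]);return T[:3,3],d
def onz(cm,uv,z):
    o,d=ray(cm,uv);return o+d*(z-o[2])/d[2]
def tri(c1,u1,c2,u2):
    A=[];b=[]
    for c,u in((c1,u1),(c2,u2)):
        o,d=ray(c,u);d=d/np.linalg.norm(d);P=np.eye(3)-np.outer(d,d);A.append(P);b.append(P@o)
    return np.linalg.lstsq(np.vstack(A),np.hstack(b),rcond=None)[0]
R={"y":((18,120,110),(35,255,255)),"g":((45,90,40),(80,255,255)),"r":((170,130,80),(180,255,255))}
def blobs(im,k,roi):
    x0,y0,x1,y1=roi;h=cv2.cvtColor(im[y0:y1,x0:x1],cv2.COLOR_BGR2HSV)
    n,_,st,ce=cv2.connectedComponentsWithStats(cv2.inRange(h,*map(np.array,R[k])))
    return [(int(st[i,4]),(ce[i]+[x0,y0]).round(1)) for i in range(1,n) if st[i,4]>3]
E
python3 - <<'E'
from h import *
from rig import *
a=cv2.imread("pics/top0.png");b=cv2.imread("pics/scene0.png")
ct,cs=camera_model("top"),camera_model("scene")
rt=(200,163,262,225);rs=(248,155,308,218)
for k,z in(("y",.1),("g",.06),("r",.026)):
    A=blobs(a,k,rt);B=blobs(b,k,rs);print(k,A,B)
    if A and B:
        A=max(A,key=lambda t:t[0])[1];B=max(B,key=lambda t:t[0])[1]
        print(onz(ct,A,z),onz(cs,B,z),tri(ct,A,cs,B))
c=[cv2.resize(i[r[1]:r[3],r[0]:r[2]],(400,400),interpolation=cv2.INTER_CUBIC) for i,r in((a,rt),(b,rs))]
cv2.imwrite("pics/crop.png",np.hstack(c))
E
```

```text
y [(185, array([227.4, 191.9]))] [(141, array([277.5, 174.9]))]
[0.50368316 0.12531196 0.1       ] [0.51319466 0.12280729 0.1       ] [0.50491261 0.12706462 0.09197358]
g [(18, array([244.8, 189.5]))] [(21, array([266.1, 190.9]))]
[0.51254884 0.08043492 0.06      ] [0.51370477 0.08381572 0.06      ] [0.51340522 0.08192369 0.06054669]
r [] [(7, array([265.4, 184.7]))]
```

View pics/crop.png

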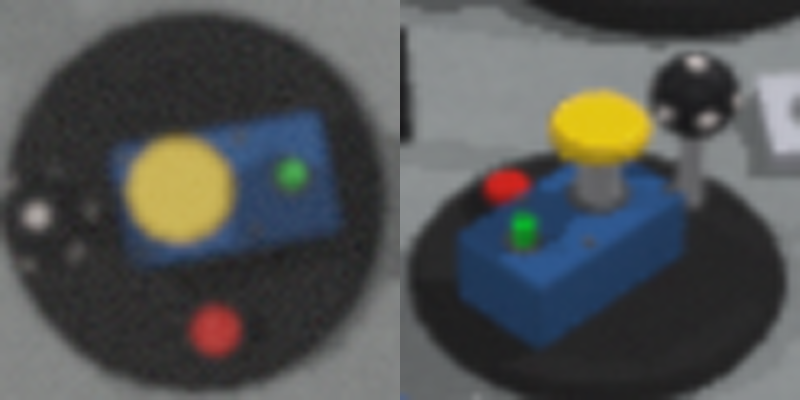

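The crop confirms it: black foot (60 px, about 170 mm), yellow cap at (227,192), green pin at (245,189), about 44.5 mm away, and red button below. The plunger is at about (0.5045, 0.1255) and the pin at (0.513, 0.082). I'll shut the gripper and move over it at z 0.23.

Call:
apply_moves([
  [0, -0.028, 0.0345, 0],
  [0, -0.028, 0.0345, 0],
  [0, -0.028, 0.0345, 0],
  [0, -0.028, 0.0345, 0],
  [0, -0.028, 0.0345, 0],
], grip=1)

```text
time_s: 0.72
eef_pos: [0.3606, 0.3985, 0.231]
orientation: [[-0.0, 0.396, 0.918], [-0.001, 0.918, -0.396], [-1.0, -0.001, -0.0]]
force: [1.2, 0.0, 0.0]
grip_width: 0.0005
```

Call:
apply_moves([
  [0, -0.028, 0.0345, 0],
  [0, -0.028, 0.0345, 0],
  [0, -0.028, 0.0345, 0],
  [0, -0.028, 0.0345, 0],
  [0, -0.028, 0.0345, 0],
])

```text
time_s: 1.35
eef_pos: [0.4635, 0.2019, 0.2311]
orientation: [[-0.0, 0.396, 0.918], [-0.0, 0.918, -0.396], [-1.0, -0.0, -0.0]]
force: [0.3, 0.6, 0.5]
grip_width: -0.0001
```

Call:
apply_moves([
  [0, -0.028, 0.0345, 0],
  [0, -0.0267, 0.0341, 0],
  [0, 0, 0, 0],
])

```text
time_s: 1.72
eef_pos: [0.5058, 0.1219, 0.2312]
orientation: [[0.0, 0.402, 0.916], [-0.002, 0.916, -0.402], [-1.0, -0.002, 0.001]]
force: [-1.3, 1.5, 0.0]
grip_width: -0.0003
```

```bash
python3 - <<'E'
from h import *
from rig import *
s=read_state();print(s["eef_pos"],s["qpos"].round(1))
cw=camera_model("wrist");w=capture("wrist");b=capture("scene");print(cw["T"].round(3))
cs=camera_model("scene")
for k,z in(("y",.1),("g",.06),("r",.026)):
    for n,x in blobs(w,k,(0,0,512,384)):
        if n>60:print(k,n,x,onz(cw,x,z))
cv2.imwrite("pics/w1.png",np.hstack([cv2.resize(w,(400,300)),cv2.resize(b[100:250,180:380],(400,300))]))
E
```

```text
[0.50583119 0.12190295 0.23115105] [-27.1  18.1  10.4 108.2  -3.9  54.   51.4]
[[ 0.401  0.873  0.276  0.434]
 [ 0.916 -0.382 -0.122  0.152]
 [-0.001  0.302 -0.953  0.373]
 [ 0.     0.     0.     1.   ]]
y 326 [  4.9 176.1] [ 0.39633221 -0.1059655   0.1       ]
y 1356 [259.3 179.9] [0.50258633 0.12706485 0.1       ]
g 99 [226.3 193.6] [0.51234308 0.08121068 0.06      ]
```

View pics/w1.png

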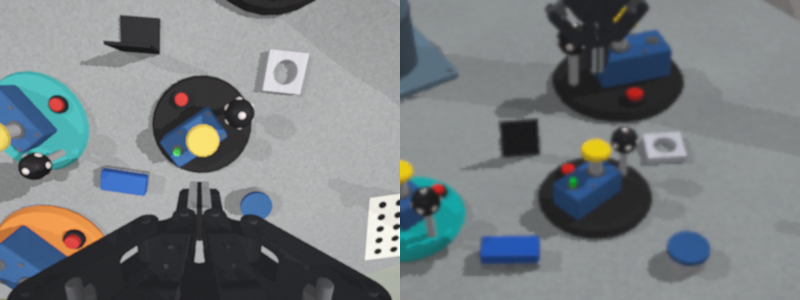

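The wrist view agrees: cap at (0.503,0.127), pin flush-ish at (0.512,0.081). The TCP is within 5 mm of the cap. I'll correct that and descend to just above the cap.

Call:
apply_moves([
  [0.035, 0.0032, -0.0034, 0],
  [0.035, 0, 0, 0],
  [0.035, 0, 0, 0],
  [0.014, 0, 0, 0],
  [0, 0, 0, 0],
])

```text
time_s: 2.45
eef_pos: [0.5021, 0.1309, 0.1119]
orientation: [[-0.001, 0.394, 0.919], [-0.0, 0.919, -0.394], [-1.0, -0.001, -0.001]]
force: [0.5, -0.2, 0.8]
grip_width: 0.0001
```

Call:
apply_moves([
  [0, -0.0037, 0.0032, 0],
  [0, 0, 0, 0],
  [0.009, 0, 0, 0],
  [0.006, 0, 0, 0],
  [0, 0, 0, 0],
])

```text
time_s: 3.08
eef_pos: [0.5044, 0.1257, 0.0972]
orientation: [[0.0, 0.396, 0.918], [0.0, 0.918, -0.396], [-1.0, 0.0, 0.0]]
force: [-1.5, -1.2, 8.1]
grip_width: -0.0001
```

Contact at 8 N, as expected for the spring. Next I press to the stop.

Call:
apply_moves([
  [0.004, 0, 0, 0],
  [0.003, 0, 0, 0],
  [0, 0, 0, 0],
])

```text
time_s: 3.45
eef_pos: [0.5045, 0.1257, 0.0907]
orientation: [[0.0, 0.396, 0.918], [0.0, 0.918, -0.396], [-1.0, 0.0, 0.0]]
force: [-2.4, -1.3, 10.9]
grip_width: 0.0002
```

Call:
apply_moves([
  [0.0015, 0, 0, 0],
  [0.0015, 0, 0, 0],
  [0, 0, 0, 0],
])

```text
time_s: 3.82
eef_pos: [0.5046, 0.1257, 0.0899]
orientation: [[0.0, 0.396, 0.918], [0.001, 0.918, -0.396], [-1.0, 0.001, -0.0]]
force: [-10.7, -3.1, 36.1]
grip_width: 0.0001
```

The plunger bottomed out at z 0.090 with 36 N. Now the full return stroke, then a second stroke.

Call:
apply_moves([
  [-0.007, 0, 0, 0],
  [-0.007, 0, 0, 0],
  [-0.006, 0, 0, 0],
  [0, 0, 0, 0],
  [0, 0, 0, 0],
])

```text
time_s: 4.45
eef_pos: [0.504, 0.1255, 0.1069]
orientation: [[-0.001, 0.396, 0.918], [-0.0, 0.918, -0.396], [-1.0, -0.0, -0.0]]
force: [-0.5, -0.0, -0.0]
grip_width: 0.0001
```

Call:
apply_moves([
  [0.007, 0, 0, 0],
  [0.006, 0, 0, 0],
  [0.006, 0, 0, 0],
  [0, 0, 0, 0],
  [0, 0, 0, 0],
])

```text
time_s: 5.08
eef_pos: [0.5045, 0.1257, 0.0899]
orientation: [[0.0, 0.396, 0.918], [0.001, 0.918, -0.396], [-1.0, 0.001, -0.0]]
force: [-7.2, -1.8, 26.8]
grip_width: 0.0002
```

Call:
apply_moves([
  [-0.006, 0, 0, 0],
  [-0.006, 0, 0, 0],
  [-0.007, 0, 0, 0],
  [0, 0, 0, 0],
  [0, 0, 0, 0],
])

```text
time_s: 5.7
eef_pos: [0.5039, 0.1255, 0.1069]
orientation: [[-0.001, 0.396, 0.918], [-0.0, 0.918, -0.396], [-1.0, -0.0, -0.0]]
force: [-0.6, -0.2, 0.3]
grip_width: 0.0
```

```bash
python3 - <<'E'
from h import *
from rig import *
b=capture("scene");cs=camera_model("scene");print(read_state()["eef_pos"])
print(blobs(b,"y",(248,155,308,218)),blobs(b,"g",(248,155,308,218)))
cv2.imwrite("pics/s2.png",cv2.resize(b[150:220,240:320],(640,560),interpolation=cv2.INTER_CUBIC))
E
```

```text
[0.50392921 0.12546207 0.10692262]
[(119, array([277.6, 175.6]))] [(31, array([266.2, 189.3]))]
```

View pics/s2.png

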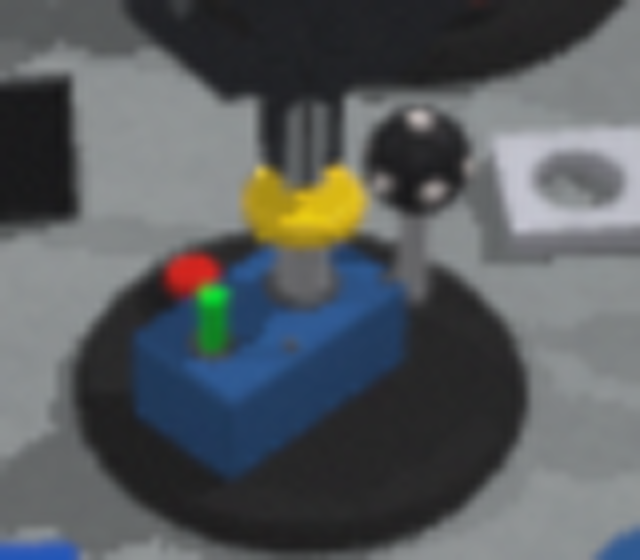

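The pin (crop 212,320) has grown and shows no white band yet. The base hasn't moved. I'll do two more strokes, then look again.

Call:
apply_moves([
  [0.007, 0, 0, 0],
  [0.006, 0, 0, 0],
  [0.006, 0, 0, 0],
  [0, 0, 0, 0],
  [0, 0, 0, 0],
])

```text
time_s: 6.38
eef_pos: [0.5046, 0.1257, 0.0899]
orientation: [[0.0, 0.396, 0.918], [0.001, 0.918, -0.396], [-1.0, 0.001, 0.0]]
force: [-7.4, -0.7, 27.1]
grip_width: -0.0004
```

Call:
apply_moves([
  [-0.006, 0, 0, 0],
  [-0.006, 0, 0, 0],
  [-0.007, 0, 0, 0],
  [0, 0, 0, 0],
  [0, 0, 0, 0],
])

```text
time_s: 7.0
eef_pos: [0.5039, 0.1254, 0.107]
orientation: [[-0.001, 0.396, 0.918], [-0.0, 0.918, -0.396], [-1.0, -0.0, -0.0]]
force: [0.9, 0.4, -0.5]
grip_width: -0.0001
```

Call:
apply_moves([
  [0.007, 0, 0, 0],
  [0.006, 0, 0, 0],
  [0.006, 0, 0, 0],
  [0, 0, 0, 0],
  [0, 0, 0, 0],
])

```text
time_s: 7.62
eef_pos: [0.5046, 0.1257, 0.0899]
orientation: [[0.0, 0.396, 0.918], [0.001, 0.918, -0.396], [-1.0, 0.001, -0.0]]
force: [-7.2, -1.6, 26.9]
grip_width: 0.0001
```

Call:
apply_moves([
  [-0.006, 0, 0, 0],
  [-0.006, 0, 0, 0],
  [-0.007, 0, 0, 0],
  [0, 0, 0, 0],
  [0, 0, 0, 0],
])

```text
time_s: 8.25
eef_pos: [0.5039, 0.1255, 0.1069]
orientation: [[-0.001, 0.396, 0.918], [-0.0, 0.918, -0.396], [-1.0, -0.0, -0.0]]
force: [-0.5, -0.7, 0.4]
grip_width: 0.0001
```

```bash
python3 - <<'E'
from h import *
from rig import *
b=capture("scene")
print(blobs(b,"y",(248,155,308,218)),blobs(b,"g",(248,155,308,218)))
cv2.imwrite("pics/s3.png",cv2.resize(b[150:220,240:320],(640,560),interpolation=cv2.INTER_CUBIC))
E
```

```text
[(119, array([277.6, 175.6]))] [(30, array([266.2, 188. ]))]
```

View pics/s3.png

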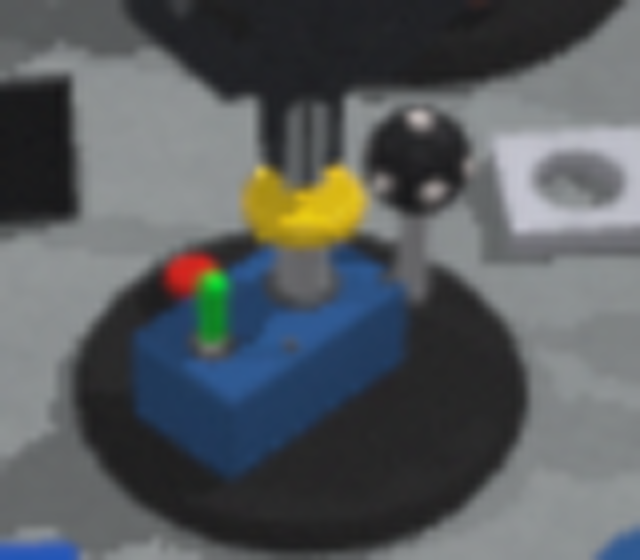

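A pale band seems to show at the pin's foot (212,347). Extra strokes do no harm, so I'll add two to be sure and then retreat upward.

Call:
apply_moves([
  [0.007, 0, 0, 0],
  [0.006, 0, 0, 0],
  [0.006, 0, 0, 0],
  [0, 0, 0, 0],
  [0, 0, 0, 0],
])

```text
time_s: 8.93
eef_pos: [0.5046, 0.1257, 0.09]
orientation: [[0.0, 0.396, 0.918], [0.001, 0.918, -0.396], [-1.0, 0.001, 0.0]]
force: [-6.9, -1.7, 25.6]
grip_width: 0.0
```

Call:
apply_moves([
  [-0.006, 0, 0, 0],
  [-0.006, 0, 0, 0],
  [-0.007, 0, 0, 0],
  [0, 0, 0, 0],
  [0, 0, 0, 0],
])

```text
time_s: 9.55
eef_pos: [0.504, 0.1254, 0.1069]
orientation: [[-0.001, 0.396, 0.918], [-0.0, 0.918, -0.396], [-1.0, -0.0, -0.0]]
force: [0.4, 0.4, 0.0]
grip_width: -0.0001
```

Call:
apply_moves([
  [0.007, 0, 0, 0],
  [0.006, 0, 0, 0],
  [0.006, 0, 0, 0],
  [0, 0, 0, 0],
  [0, 0, 0, 0],
])

```text
time_s: 10.18
eef_pos: [0.5046, 0.1257, 0.09]
orientation: [[0.0, 0.396, 0.918], [0.001, 0.918, -0.396], [-1.0, 0.001, -0.0]]
force: [-6.7, -1.4, 26.9]
grip_width: 0.0001
```

Call:
apply_moves([
  [-0.006, 0, 0, 0],
  [-0.006, 0, 0, 0],
  [-0.007, 0, 0, 0],
  [0, 0, 0, 0],
  [0, 0, 0, 0],
])

```text
time_s: 10.8
eef_pos: [0.5039, 0.1254, 0.1068]
orientation: [[-0.001, 0.396, 0.918], [-0.0, 0.918, -0.396], [-1.0, -0.001, -0.0]]
force: [0.5, -0.5, -0.3]
grip_width: 0.0
```

Call:
apply_moves([
  [-0.03, 0, 0, 0],
  [-0.04, 0, 0, 0],
  [-0.04, 0, 0, 0],
  [-0.02, 0, 0, 0],
  [0, 0, 0, 0],
])

```text
time_s: 11.42
eef_pos: [0.505, 0.1258, 0.2383]
orientation: [[0.002, 0.396, 0.918], [0.001, 0.918, -0.396], [-1.0, 0.002, 0.002]]
force: [-0.0, 1.5, -0.4]
grip_width: 0.0001
```

```bash
python3 - <<'E'
from h import *
from rig import *
cw=camera_model("wrist");w=capture("wrist");b=capture("scene");s=read_state();print(s["eef_pos"],s["force"])
r=(248,155,308,218);print(blobs(b,"y",r),blobs(b,"g",r))
for k,z in(("y",.1),("g",.085)):
    for n,x in blobs(w,k,(150,100,400,300)):
        if n>40:print(k,n,x,onz(cw,x,z))
d=cv2.absdiff(b,cv2.imread("pics/scene0.png")).max(2)[150:250,220:345];print("changed px",(d>40).sum())
c=cv2.resize(b[150:220,240:320],(400,350),interpolation=cv2.INTER_CUBIC)
cv2.imwrite("pics/s4.png",np.hstack([c,cv2.resize(w[130:270,160:320],(400,350),interpolation=cv2.INTER_CUBIC)]))
E
```

```text
[0.50362783 0.12542407 0.2362733 ] [-0.07693904  0.19064951  0.2737578 ]
[(141, array([277.5, 174.9]))] [(30, array([266.2, 188. ]))]
y 1282 [255.7 180.3] [0.50279127 0.12707982 0.1       ]
g 126 [222.2 196.8] [0.50923894 0.08385039 0.085     ]
changed px 73
```

View pics/s4.png

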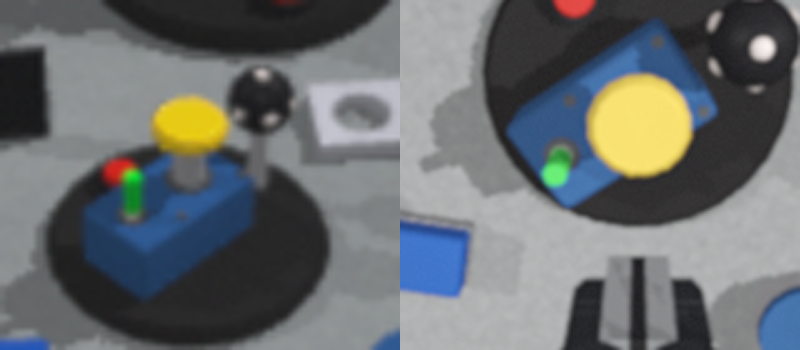

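The green blob has been the same in the scene view since stroke 4, through strokes 5 and 6, so the pin is at its stop. A pale band shows at its foot (crop 132,213), the cap is back at its starting pixel (277.5,174.9), and the hand is clear. I'll hand the job in.

```bash
python3 -c "
from rig import *
print(finish_job())"
```

```text
the job is handed in; nothing more can be done
None
```

I pumped the smaller black base with six full strokes, pressing the yellow plunger with the shut fingertips. I then raised the hand about 13 cm above the cap and handed the job in at about 11.5 s of the 45 s allowed.

**Strokes:** The TCP reached z = 0.090 at the bottom of each stroke, with a steady 26–36 N on the stop. Between strokes it rose to 0.107, clear of the cap, with the force reading back near zero.

**Last checks:**
- **Pin:** its position in the picture stopped changing after stroke 4, and strokes 5 and 6 added nothing. It stands roughly 28 mm out by pixel scale, consistent with its 30 mm stop. That estimate is too coarse to confirm 28.5 mm by itself.
- **White band:** a band shows at the pin's foot, but only pale and grey at this resolution.
- **Plunger and base:** the cap is back at its starting pixel, so the plunger is up and the base has not moved.
- **Surroundings:** only 73 pixels changed around the base, roughly where the pin rose. This comparison covered only the area around the base, so not every bystander was measured separately.

**Disagreement:** the three cap position estimates differed by a few millimetres, mostly because the cap's side shows in the scene view. I pressed at (0.504, 0.126), well within the 44 mm cap.

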